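Slide the trinket chest shut and snap its clip

TASK

Shut the acrylic trinket chest on the tray: slide its flat wooden lid back until it meets the stop at the rear, then press down the steel clip, below the necklace bar, until it snaps over and stays down with its tooth in the lid's slot. Press gently, and leave the other things on the tray where they are.

Things in the scene. Friction and masses are not known exactly. Their poses are not given: they have to be found in the camera images.
- chest: clear acrylic trinket chest, 190 (x) x 140 (y) x 74 mm, fixed. Origin: centre of its underside; x points to its back (away from the robot at yaw 0), z up. The lid slides along x in grooves on side ledges at z 60 mm; groove lips reach in to |y| = 58 mm, up to z 74; play 2.5 mm sideways and up. The front is open for the lid (front wall 55 mm high). A shut drawer below plays no part.
- stop (a point): lid stop: the back block's front face at the height of the lid's underside, mid width; chest frame x 75, z 60 mm. The lid is home when its rear edge touches it.
- bar (a point): middle of the round steel necklace bar, 12 mm thick, 144 mm along y, at chest frame x 48, z 195 mm, right above the clip, on 10 mm posts at x 88, y +-60 that bend forward from z 178. It bars a vertical tool from the clip; a tool tilted 30 to 45 degrees, fingers pointing down and to the chest's back, passes under it from the front.
- lid: flat loose wooden lid, 170 (x) x 124 (y) x 6 mm, about 90 g, in the chest's grooves, drawn 35 to 60 mm out to the front (-x). Origin: centre of its underside; axes as the chest's. Through slot 16 (x) x 44 (y) mm centred 45 mm behind its centre. Home: origin at chest frame x -10, z 60 mm. A fingertip pressing on its top (|y| < 50 mm) with 5 to 10 N drags it along.
- clip (a joint): angle of the steel snap clip, rad: 0 open (arm raised, pointing forward and up), 0.42 closed (level), grows as pressed down. Sprung over centre: the push needed at the pad rises to a peak of about 9 N near 0.16 rad (9 mm of pad travel), falls to nothing at 0.31 rad (17 mm), then it snaps down by itself and stays. Let go sooner, it springs open. Over a lid 6+ mm short of home it jams at 0.29.
- clip_pad (a point): point on the clip's top face to press on, 55 mm from its hinge, mid width; moves with the clip: chest frame x 36, z 101 mm open, x 30, z 79 mm closed. The clip is a plate 70 long x 40 wide x 6 mm, hinged along y at chest frame x 85, z 76 mm; its top reaches 17 mm from this point to the front, 20 mm to each side. A tooth below it, 50 mm from the hinge, 28 mm wide, enters the lid's slot.
- tray: oval steel tray, 330 (x) x 500 (y) x 14 mm, fixed; origin: centre of its underside; floor 5 mm up
- frog: green ceramic frog ring holder, 75 mm across, 79 mm high, loose; leave alone. Origin: centre of underside
- flacon: closed perfume flacon, 35 x 60 x 104 mm high, loose; leave alone. Origin: centre of underside
- watch: black rubberised wristwatch on its side, 75 x 56 x 38 mm high, loose; leave alone. Origin: under the middle of its strap loop
- comb: horn-effect plastic comb lying flat, 170 (x) x 39 (y) x 5 mm, loose; leave alone. Origin: middle of underside
Not all that is in view belongs to the job. What is meant by the lid is not green or red, and is the larger of those in its own colour.

How it is judged:
On the way, in this order (a step that is already met when the one before it is completed fails the run):
1. the lid is slid home, within 4 mm of the stop, with the clip still open (x of lid in the frame of chest above -0.014 m and value of joint clip below 0.25 rad), for 0.1 s.
2. the clip has snapped down (value of joint clip above 0.385 rad), for 0.2 s.
At the end, for the whole second after the job is handed in: the lid is home (within 7 mm of the stop) and at rest, and the clip is snapped down (0.385 rad or more) (x of lid in the frame of chest above -0.017 m and value of joint clip above 0.385 rad and linear speed of lid below 0.01 m/s); the robot touches nothing.
It fails at once if the lid is pressed with more than 60 N (contact force between the fingers and lid above 60 N).
It fails at once if the chest, its bar or clip is pressed with more than 40 N (contact force between the arm and chest above 40 N).
It fails at once if a bystander is moved more than 25 mm (distance of any of frog, flacon, watch, comb from where it was at the start of the episode above 0.025 m).
It also fails if it takes over 69 s, if anything falls off the work surface, if the arm or the gripper's body presses on something with over 40 N, if the wrist force passes 120 N, or if a joint passes its speed limit or range.

ROBOT

A 6-joint arm with a two-finger parallel gripper is mounted at the origin on the work surface. World frame = base frame: x ahead of the robot, y to its left, z up, the work surface at z = 0. Lengths are in m, angles in rad, forces in N, time in s.
With the tool pointing down it reaches from about 0.375 to 0.9 m from the base axis. Payload 3.1 kg.
Tool frame: the origin (TCP) lies at the very end of the fingers, on their centre line; the grasp point (between the pads) lies 19 mm behind it (manip.pinch_z is the distance from the TCP to the grasp point, in m); z points along the fingers, y is the direction in which the jaws open and shut (so a half turn about z gives the same grasp; the last joint's range is limited). The gripper opens to 85 mm and grips with 20 to 120 N. Pads are 22 mm wide; open, the fingers measure 114 mm over their backs; the gripper's body (76 mm by 85 mm) begins 54 mm behind the grasp point. The pads swing forward as they close: fully open they stand 13 mm farther back than shut.
Start: joints at [-1.339, 0.527, 1.433, -0, 1.181, -0.178], TCP at [0.25, -0.573, 0.231] pointing down, gripper open.
Joint ranges: [-3.08, 3.08], [-0.75, 2.2], [0.22, 2.44], [-1.43, 4.57], [0, 2.65], [-2.85, 2.85]. Speed limits (rad/s): [2.79, 2.79, 3.14, 3.14, 3.14, 3.14].

INTERFACE

Orientations are given as a unit quaternion [x, y, z, w].
In Python, from station import manip gives the robot as it stands.
- The arm moves only by the tool drive_tool, never from a script. Its argument "increments" is a list of rows, each a list of 7 numbers: the closure in counts, from 0 (fully open) to 255 (shut), then the shift along the tool's x, y, z in cm, then the turn, a rotation vector about the tool's x, y, z in rad. A call has 1 to 20 rows; each row is the pose to reach, as a shift and turn from the pose commanded when the call began, along the tool's axes at that moment; what a row does not reach only later rows make up. A row lasts 1/10 s, in which the tool goes at most 50 mm and 8.59 degrees, less where a joint would pass 70% of its speed; a pose out of reach is approached as far as the arm can. A call with a gripper value outside its range is refused whole. The fingers move at their own pace and stop on an object; "force" is the grip in N (left out, the last holds). Time passes only in rows, so rows that repeat a pose let the fingers close. It gives the time, the measured TCP pose, the force and the opening at its end, in the units of the state.
- manip.sense(): the state, without advancing time (a new reading comes with each control period).
- manip.snapshot(name): name is "side" or "top" or "wrist"; returns the picture (480x640x3 uint8, red, green, blue); there is no depth.
- manip.camera_model(name): a dict with "mtx" (3x3 intrinsics, pixels), "cam_to_world" (4x4, takes a point from camera to world coordinates). Camera axes: x right, y down, z forward; pixel columns grow to the right and rows downward; lengths in m; the calibration is good to about 2 mm. A picture is of the moment at which its call begins: read the wrist's pose just before it. camera_model takes no time and is no camera call; for the wrist camera it gives the pose at the moment of the call.
- manip.sign_off(): hands the job in, once; it reports no verdict.
The state is a dict: "t": time; "q": joint angles; "qd": joint speeds; "tau": joint torques, N m; "tcp_pos": TCP position; "tool_rot": TCP orientation; "force": force on the tool from outside, world axes, zero at the start; "ft_torque": the same for the moment, N m; "finger_gap": opening from 0.0 (shut) to 1.0 (fully open).
Only numpy, scipy, OpenCV 4.12 (cv2) and the standard library are available. Lean on these libraries where they do the work, as an engineer would, in place of code of your own. Each camera call takes 0.05 s, during which the arm holds its last target. There are 200 camera calls.

## Working session

There is one attempt and no reset: what is moved stays moved. The work goes in short steps, Python scripts to look and compute and a tool call to move; the robot and the scene stay as the last step left them, time stands still between calls to the robot, and variables do not carry over. Pictures are saved under pics/ and viewed, about 8 in all and at most 12, crops included, and the job is handed in when it is done.

Besides the shell and the picture viewer there is one more tool, called after "Request:" by a JSON object that holds its "method" and its "body". drive_tool: Moves the arm, as the interface text tells. Its arguments: {"type":"object","properties":{"increments":{"type":"array","items":{"type":"array","items":{"type":"number"}}},"force":{"type":"number"}},"required":["increments"]}

```bash
mkdir -p pics; ls; python3 - <<'E'
from station import manip
import cv2
for n in ("top","side"):
    im=manip.snapshot(n); cv2.imwrite(f"pics/{n}0.png",im[:,:,::-1])
    m=manip.camera_model(n); print(n,m["mtx"].round(1).tolist(),m["cam_to_world"].round(3).tolist())
s=manip.sense(); print(s["t"],s["tcp_pos"],s["tool_rot"],s["force"],s["finger_gap"])
E
```

```text
pics
top [[443.0, 0.0, 326.6], [0.0, 443.0, 239.1], [0.0, 0.0, 1.0]] [[0.004, -0.997, 0.076, 0.403], [-1.0, -0.002, 0.023, -0.078], [-0.023, -0.076, -0.997, 1.225], [0.0, 0.0, 0.0, 1.0]]
side [[507.5, 0.0, 318.2], [0.0, 507.5, 240.2], [0.0, 0.0, 1.0]] [[-0.762, -0.353, 0.543, -0.094], [-0.647, 0.415, -0.64, 0.666], [0.001, -0.839, -0.544, 0.756], [0.0, 0.0, 0.0, 1.0]]
0.1 [ 0.24946381 -0.57233187  0.23040143] [ 9.78977417e-01  2.03966121e-01 -3.31899633e-05 -1.01799050e-03] [0.20328178 0.50058991 0.7297299 ] 1.0037477795929446
```

View pics/top0.png

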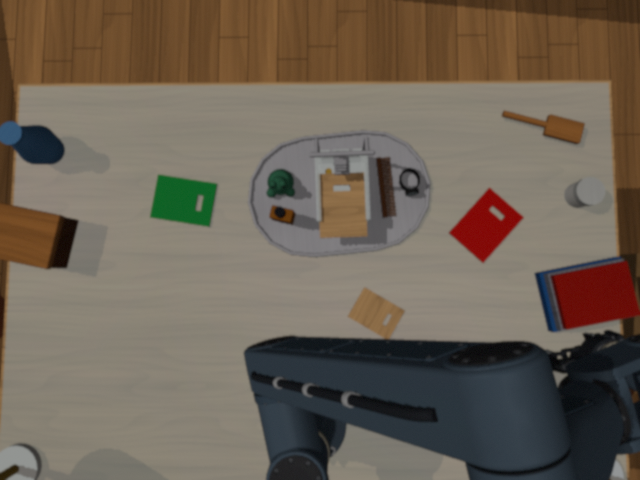

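View pics/side0.png

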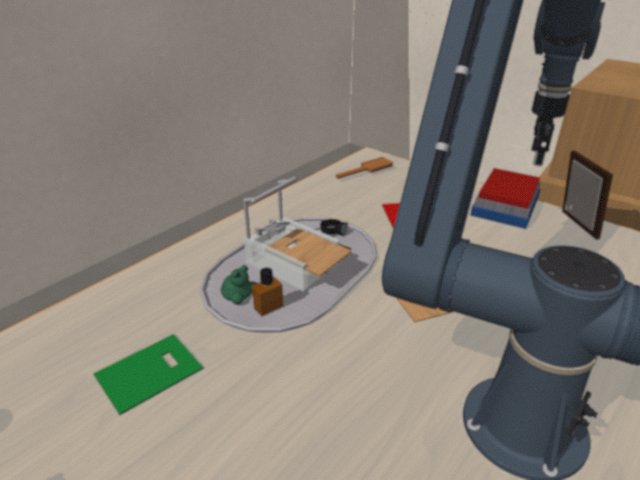

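The top view shows the wooden lid in the chest at about px (321–368, 172–237), with the bar at row ~153. The flacon (283,214) and frog (281,182) are to the left, the comb (386,187) and watch to the right. Next I'll measure the lid, chest and bar.

```bash
cat > h.py <<'E'
from station import manip
import numpy as np, cv2
from scipy.spatial.transform import Rotation as R
def cast(m,uv,z):
    K,T=m["mtx"],m["cam_to_world"]
    uv=np.atleast_2d(uv).astype(float)
    d=np.c_[uv,np.ones(len(uv))]@np.linalg.inv(K).T@T[:3,:3].T
    o=T[:3,3]; return o+d*((z-o[2])/d[:,2])[:,None]
def proj(m,p):
    T=np.linalg.inv(m["cam_to_world"]); p=np.atleast_2d(p)@T[:3,:3].T+T[:3,3]
    q=p@m["mtx"].T; return q[:,:2]/q[:,2:]
E
python3 - <<'E'
from h import *
im=cv2.imread("pics/top0.png"); m=manip.camera_model("top")
c=im[120:260,240:440]; hsv=cv2.cvtColor(c,cv2.COLOR_BGR2HSV)
mask=cv2.inRange(hsv,(8,70,120),(22,255,255))
cs=max(cv2.findContours(mask,0,2)[0],key=cv2.contourArea)
r=cv2.minAreaRect(cs); b=cv2.boxPoints(r)+[240,120]
p=cast(m,b,0.071); print(b.round(1).tolist(),p.round(4).tolist(),p.mean(0))
cv2.imwrite("pics/z.png",cv2.resize(c,None,fx=4,fy=4,interpolation=2))
E
```

```text
[[320.0, 169.0], [366.0, 169.0], [366.0, 237.0], [320.0, 237.0]] [[0.677, -0.0336, 0.071], [0.6768, -0.1551, 0.071], [0.4968, -0.1546, 0.071], [0.4965, -0.0345, 0.071]] [ 0.58676727 -0.09445924  0.071     ]
```

View pics/z.png

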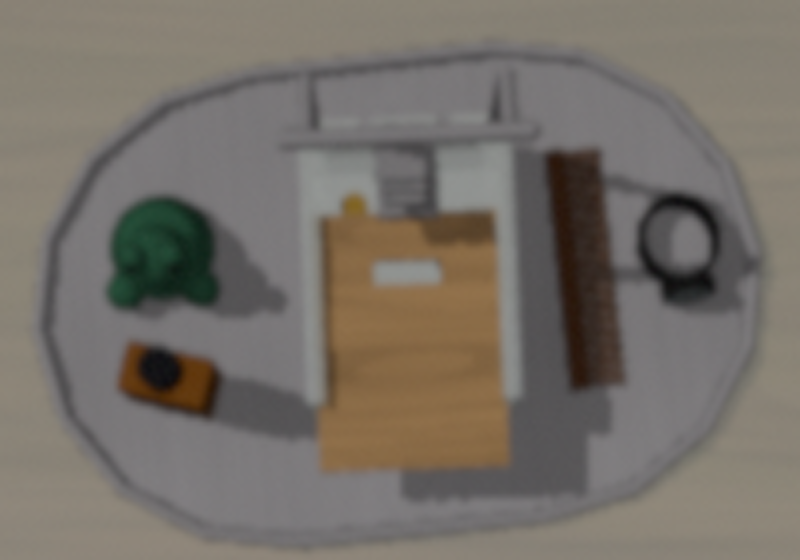

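Zoomed ×4, the lid's front edge runs (321,468)–(508,467) and its rear edge (328,217)–(495,212). The bar runs (283,140)–(537,128), the lip fronts are at (313,403) and (512,397), and the clip spans (376–436, 148–214).

```bash
python3 - <<'E'
from h import *
m=manip.camera_model("top")
f=lambda pts,z:cast(m,np.array(pts)/4+[240,120],z)
def sh(n,p): 
    d=p[0]-p[1]; print(n,p.round(4)[:,:2].tolist(),"mid",p.mean(0).round(4)[:2],"L",np.linalg.norm(d).round(4),"yaw",np.degrees(np.arctan2(-d[0],d[1])).round(2))
sh("bar",f([(281,138),(538,129)],.2))
sh("lidF",f([(321,469),(509,466)],.071)); sh("lidR",f([(328,217),(495,212)],.071))
sh("slotF",f([(374,286),(442,284)],.065)); sh("slotR",f([(374,262),(440,261)],.071))
sh("lipF",f([(303,404),(522,397)],.079))
sh("clipF",f([(378,215),(436,215)],.11))
sh("posttop",f([(310,72),(508,70)],.19))
sh("backtop",f([(310,120),(505,114)],.079))
E
```

```text
bar [[0.6811, -0.0155], [0.6861, -0.1666]] mid [ 0.6836 -0.091 ] L 0.1512 yaw 1.91
lidF [[0.4959, -0.0352], [0.4981, -0.1578]] mid [ 0.497  -0.0965] L 0.1227 yaw 1.03
lidR [[0.6629, -0.039], [0.6661, -0.1491]] mid [ 0.6645 -0.0941] L 0.1102 yaw 1.66
slotF [[0.6179, -0.0695], [0.6192, -0.1144]] mid [ 0.6186 -0.0919] L 0.045 yaw 1.68
slotR [[0.6328, -0.0695], [0.6334, -0.1129]] mid [ 0.6331 -0.0912] L 0.0435 yaw 0.84
lipF [[0.5376, -0.0236], [0.5424, -0.1658]] mid [ 0.54   -0.0947] L 0.1424 yaw 1.91
clipF [[0.6554, -0.0722], [0.6553, -0.1092]] mid [ 0.6553 -0.0907] L 0.037 yaw -0.08
posttop [[0.7238, -0.0319], [0.7246, -0.1498]] mid [ 0.7242 -0.0909] L 0.1179 yaw 0.41
backtop [[0.726, -0.0271], [0.7296, -0.1554]] mid [ 0.7278 -0.0912] L 0.1283 yaw 1.65
```

```bash
cat >> h.py <<'E'
O=np.array([.635,-.092,.005]); YAW=np.radians(1.8)
Rc=R.from_euler('z',YAW)
def tgt(xyz,t):  # chest-frame mm, tilt deg (fingers forward) -> world pos, rot
    s,c=np.sin(np.radians(t)),np.cos(np.radians(t))
    M=np.array([[c,0,s],[0,-1,0],[s,0,-c]])
    return O+Rc.apply(np.array(xyz)/1000), Rc*R.from_matrix(M)
def inc(xyz,t):
    s=manip.sense(); p,r=tgt(xyz,t); r0=R.from_quat(s["tool_rot"])
    print(xyz,t,"cm",(r0.inv().apply(p-s["tcp_pos"])*100).round(2).tolist(),"rad",(r0.inv()*r).as_rotvec().round(4).tolist())
def st():
    s=manip.sense(); p=Rc.inv().apply(s["tcp_pos"]-O)*1000
    print("t",round(s["t"],2),"chest mm",p.round(1),"F",np.round(s["force"],1),"gap",round(s["finger_gap"],2))
E
python3 - <<'E'
from h import *
st(); inc([-165,0,190],0); inc([-165,0,57],0)
E
```

```text
t 0.1 chest mm [-400.4 -468.   225.4] F [0.2 0.5 0.7] gap 1.0
[-165, 0, 190] 0 cm [39.2, -34.74, 3.62] rad [-0.002, 0.0, 0.3794]
[-165, 0, 57] 0 cm [39.2, -34.72, 16.92] rad [-0.002, 0.0, 0.3794]
```

Request:
{"method": "drive_tool", "body": {"increments": [[255, 39.2, -34.7, 3.6, 0, 0, 0.38], [255, 39.2, -34.7, 3.6, 0, 0, 0.38], [255, 39.2, -34.7, 3.6, 0, 0, 0.38], [255, 39.2, -34.7, 3.6, 0, 0, 0.38], [255, 39.2, -34.7, 3.6, 0, 0, 0.38], [255, 39.2, -34.7, 3.6, 0, 0, 0.38], [255, 39.2, -34.7, 3.6, 0, 0, 0.38], [255, 39.2, -34.7, 3.6, 0, 0, 0.38], [255, 39.2, -34.7, 3.6, 0, 0, 0.38], [255, 39.2, -34.7, 3.6, 0, 0, 0.38], [255, 39.2, -34.7, 3.6, 0, 0, 0.38], [255, 39.2, -34.7, 3.6, 0, 0, 0.38], [255, 39.2, -34.7, 3.6, 0, 0, 0.38], [255, 39.2, -34.7, 3.6, 0, 0, 0.38], [255, 39.2, -34.7, 3.6, 0, 0, 0.38], [255, 39.2, -34.7, 3.6, 0, 0, 0.38]], "force": 40}}

```text
t: 1.7
tcp_pos: [0.4702, -0.0995, 0.1954]
tool_rot: [1.0, 0.014, 0.0, 0.0]
force: [1.0, -0.4, 0.7]
finger_gap: 0.0
```

```bash
python3 - <<'E'
from h import *
st(); inc([-165,0,57],0)
E
```

```text
t 1.7 chest mm [-165.    -2.3  190.4] F [ 1.  -0.4  0.7] gap 0.0
[-165, 0, 57] 0 cm [-0.0, -0.23, 13.34] rad [0.0001, -0.0, -0.0027]
```

Request:
{"method": "drive_tool", "body": {"increments": [[255, 0, -0.2, 4, 0, 0, 0], [255, 0, -0.2, 8, 0, 0, 0], [255, 0, -0.2, 12, 0, 0, 0], [255, 0, -0.2, 13.3, 0, 0, 0], [255, 0, -0.2, 13.3, 0, 0, 0]]}}

```text
t: 2.2
tcp_pos: [0.4688, -0.0964, 0.0603]
tool_rot: [1.0, 0.015, -0.002, -0.001]
force: [-0.9, 0.3, 1.0]
finger_gap: -0.001
```

```bash
python3 - <<'E'
from h import *
st()
a=manip.snapshot("side");b=manip.snapshot("wrist")
a=cv2.resize(a[190:340,190:390],(533,400),interpolation=2); b=cv2.resize(b,(267*2,400))
cv2.imwrite("pics/p1.png",np.hstack([a,b])[:,:,::-1][:, :800] if 0 else cv2.resize(np.hstack([a,b])[:,:,::-1],(800,300)))
E
```

```text
t 2.2 chest mm [-166.3    0.8   55.3] F [-0.9  0.3  1. ] gap -0.0
```

View pics/p1.png

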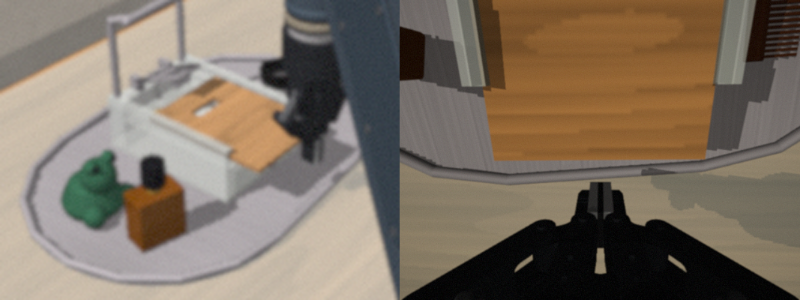

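The fingertip stands in front of the lid's front edge, centred on it. I'll push slowly and stop short of home.

Request:
{"method": "drive_tool", "body": {"increments": [[255, 0.5, 0, -0.1, 0, 0, 0], [255, 1, 0, -0.1, 0, 0, 0], [255, 1.5, 0, -0.1, 0, 0, 0], [255, 1.9, 0, -0.1, 0, 0, 0], [255, 2.3, 0, -0.1, 0, 0, 0], [255, 2.7, 0, -0.1, 0, 0, 0], [255, 3.1, 0, -0.1, 0, 0, 0], [255, 3.5, 0, -0.1, 0, 0, 0], [255, 3.9, 0, -0.1, 0, 0, 0], [255, 4.3, 0, -0.1, 0, 0, 0], [255, 4.6, 0, -0.1, 0, 0, 0], [255, 4.9, 0, -0.1, 0, 0, 0], [255, 5.1, 0, -0.1, 0, 0, 0], [255, 5.2, 0, -0.1, 0, 0, 0], [255, 5.2, 0, -0.1, 0, 0, 0]]}}

```text
t: 3.8
tcp_pos: [0.5226, -0.0947, 0.0633]
tool_rot: [1.0, 0.015, 0.0, 0.0]
force: [-0.2, 0.7, 0.3]
finger_gap: -0.002
```

```bash
python3 - <<'E'
from h import *
st()
a=manip.snapshot("top")[120:260,260:420];b=manip.snapshot("wrist")
cv2.imwrite("pics/p2.png",np.hstack([cv2.resize(a,(400,350),interpolation=2),cv2.resize(b,(400,350))])[:,:,::-1])
E
```

```text
t 3.8 chest mm [-112.5    0.8   58.3] F [-0.2  0.7  0.3] gap -0.0
```

View pics/p2.png

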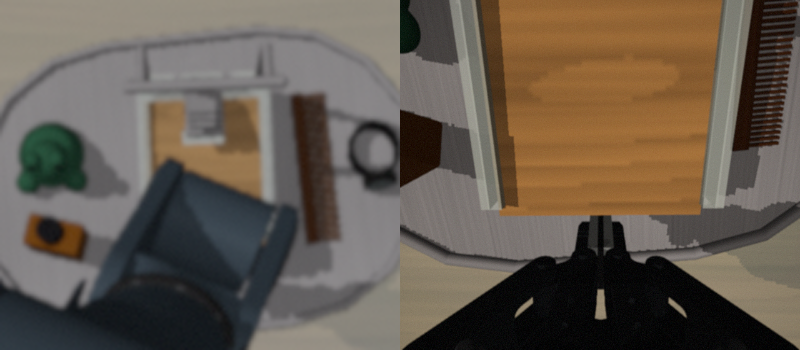

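The wrist view shows the lid still a few mm proud of the lip fronts (lid edge at row 215, lips at row 208). I'll creep forward in small steps.

Request:
{"method": "drive_tool", "body": {"increments": [[255, 0.1, 0, 0, 0, 0, 0], [255, 0.2, 0, 0, 0, 0, 0], [255, 0.3, 0, 0, 0, 0, 0], [255, 0.4, 0, 0, 0, 0, 0], [255, 0.5, 0, 0, 0, 0, 0], [255, 0.5, 0, 0, 0, 0, 0]]}}

```text
t: 4.5
tcp_pos: [0.5277, -0.0946, 0.0633]
tool_rot: [1.0, 0.015, 0.0, 0.0]
force: [-0.4, 0.2, 0.2]
finger_gap: 0.003
```

Request:
{"method": "drive_tool", "body": {"increments": [[255, 0.1, 0, 0, 0, 0, 0], [255, 0.2, 0, 0, 0, 0, 0], [255, 0.2, 0, 0, 0, 0, 0]]}}

```text
t: 4.8
tcp_pos: [0.5296, -0.0945, 0.0633]
tool_rot: [1.0, 0.015, 0.0, 0.0]
force: [0.0, -0.1, 0.1]
finger_gap: -0.002
```

```bash
python3 - <<'E'
from h import *
st()
E
```

```text
t 4.8 chest mm [-105.4    0.8   58.3] F [ 0.  -0.1  0.1] gap -0.0
```

Request:
{"method": "drive_tool", "body": {"increments": [[255, 0.1, 0, 0, 0, 0, 0], [255, 0.2, 0, 0, 0, 0, 0], [255, 0.2, 0, 0, 0, 0, 0]]}}

```text
t: 5.1
tcp_pos: [0.5302, -0.0943, 0.0632]
tool_rot: [1.0, 0.016, -0.001, -0.0]
force: [-4.5, -2.6, 2.1]
finger_gap: 0.003
```

Request:
{"method": "drive_tool", "body": {"increments": [[255, 0.1, 0, 0, 0, 0, 0], [255, 0.2, 0, 0, 0, 0, 0], [255, 0.2, 0, 0, 0, 0, 0]]}}

```text
t: 5.4
tcp_pos: [0.5303, -0.0942, 0.0632]
tool_rot: [1.0, 0.016, -0.003, -0.0]
force: [-8.1, -3.4, 5.0]
finger_gap: -0.002
```

```bash
python3 - <<'E'
from h import *
st()
b=manip.snapshot("wrist")[140:440,150:550]
cv2.imwrite("pics/p3.png",cv2.resize(b,(800,600))[:,:,::-1])
E
```

```text
t 5.4 chest mm [-104.7    1.    58.2] F [-8.1 -3.4  5. ] gap -0.0
```

View pics/p3.png

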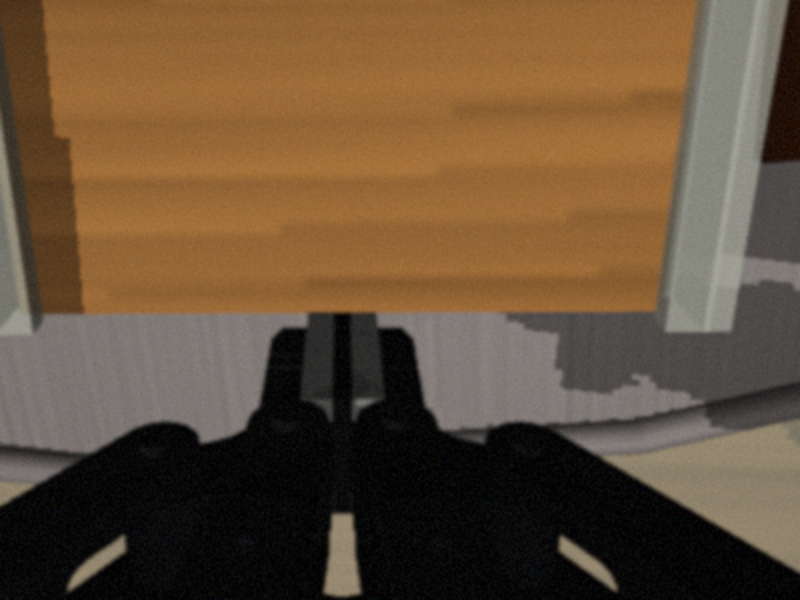

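The lid stopped with the force rising to 8 N. Its edge is at crop row 312 and the lip fronts are at row ~320–333, so I'll check the numbers.

```bash
python3 - <<'E'
from h import *
m=manip.camera_model("wrist")
f=lambda p,z:(Rc.inv().apply(cast(m,np.array(p)/2+[150,140],z)-O)*1000).round(1).tolist()
print("lid edge",f([(150,313),(340,312),(600,312)],.071)); print("lip front",f([(20,333),(700,331)],.079))
E
```

```text
lid edge [[-94.4, 37.2, 66.0], [-94.1, 0.7, 66.0], [-94.0, -49.2, 66.0]]
lip front [[-94.3, 59.0, 74.0], [-93.6, -64.8, 74.0]]
```

The lid edge (-94 mm) is flush with the lip front, so it is home at the stop. Now I'll back off and rise, then tilt 42° at a standoff in front of the bar.

Request:
{"method": "drive_tool", "body": {"increments": [[255, -2, 0, 0, 0, 0, 0], [255, -3, 0, 0, 0, 0, 0], [255, -3, 0, -5, 0, 0, 0], [255, -3, 0, -10, 0, 0, 0], [255, -3, 0, -14, 0, 0.15, 0], [255, -3, 0, -14, 0, 0.3, 0], [255, -3, 0, -14, 0, 0.45, 0], [255, -3, 0, -14, 0, 0.6, 0], [255, -3, 0, -14, 0, 0.733, 0], [255, -3, 0, -14, 0, 0.733, 0], [255, -3, 0, -14, 0, 0.733, 0], [255, -3, 0, -14, 0, 0.733, 0]]}}

```text
t: 6.65
tcp_pos: [0.507, -0.0843, 0.203]
tool_rot: [0.943, 0.022, 0.331, -0.027]
force: [1.1, -0.1, 0.1]
finger_gap: 0.003
```

```bash
python3 - <<'E'
from h import *
st(); inc([-25,0.5,191],42); inc([42,0.5,117],42); print(manip.sense()["q"].round(2))
E
```

```text
t 6.65 chest mm [-127.7   11.8  198. ] F [ 1.1 -0.1  0.1] gap 0.0
[-25, 0.5, 191] 42 cm [7.58, 1.45, 6.91] rad [-0.0461, 0.0575, -0.0014]
[42, 0.5, 117] 42 cm [8.18, 1.9, 16.86] rad [-0.0461, 0.0575, -0.0014]
[-0.65  0.35  2.22  1.49  0.44 -0.48]
```

Request:
{"method": "drive_tool", "body": {"increments": [[255, 1, 0.3, 1, -0.02, 0.03, 0], [255, 2, 0.6, 2, -0.046, 0.0575, 0], [255, 4, 1, 4, -0.046, 0.0575, 0], [255, 6, 1.3, 5.5, -0.046, 0.0575, 0], [255, 7.5, 1.45, 6.9, -0.046, 0.0575, 0], [255, 7.5, 1.45, 6.9, -0.046, 0.0575, 0], [255, 7.5, 1.45, 6.9, -0.046, 0.0575, 0], [255, 7.5, 1.45, 6.9, -0.046, 0.0575, 0]]}}

```text
t: 7.45
tcp_pos: [0.6079, -0.091, 0.1946]
tool_rot: [0.934, 0.014, 0.356, -0.007]
force: [0.1, 0.4, 0.3]
finger_gap: -0.001
```

```bash
python3 - <<'E'
from h import *
st(); inc([-25,0.5,191],42); inc([42,0.5,117],42); print(manip.sense()["q"].round(2),R.from_quat(manip.sense()["tool_rot"]).as_matrix()[:,2].round(3))
E
```

```text
t 7.45 chest mm [-27.1   1.9 189.6] F [0.1 0.4 0.3] gap -0.0
[-25, 0.5, 191] 42 cm [0.25, 0.14, 0.03] rad [-0.0029, 0.0039, -0.0022]
[42, 0.5, 117] 42 cm [0.32, 0.16, 10.02] rad [-0.0029, 0.0039, -0.0022]
[-0.5   0.47  2.04  1.62  0.35 -0.47] [ 0.666  0.024 -0.746]
```

Request:
{"method": "drive_tool", "body": {"increments": [[255, 0.1, 0.1, 1.5, 0, 0, 0], [255, 0.2, 0.1, 3, 0, 0, 0], [255, 0.3, 0.15, 4.5, 0, 0, 0], [255, 0.3, 0.15, 6, 0, 0, 0], [255, 0.3, 0.15, 7.5, 0, 0, 0], [255, 0.3, 0.15, 8.7, 0, 0, 0], [255, 0.3, 0.15, 9.4, 0, 0, 0], [255, 0.3, 0.15, 9.7, 0, 0, 0], [255, 0.3, 0.15, 9.7, 0, 0, 0], [255, 0.3, 0.15, 9.7, 0, 0, 0]]}}

```text
t: 8.45
tcp_pos: [0.6756, -0.0904, 0.125]
tool_rot: [0.934, 0.014, 0.357, -0.007]
force: [1.0, 0.3, -0.3]
finger_gap: -0.0
```

```bash
python3 - <<'E'
from h import *
st(); inc([42,0.5,117],42); inc([37,0.5,82],42)
a=manip.snapshot("side")[170:320,190:390];b=manip.snapshot("wrist")
cv2.imwrite("pics/p4.png",np.hstack([cv2.resize(a,(400,300),interpolation=2),cv2.resize(b,(400,300))])[:,:,::-1])
E
```

```text
t 8.45 chest mm [ 40.6   0.3 120. ] F [ 1.   0.3 -0.3] gap -0.0
[42, 0.5, 117] 42 cm [-0.1, -0.02, 0.32] rad [-0.0027, 0.0025, -0.0017]
[37, 0.5, 82] 42 cm [-2.81, -0.01, 2.59] rad [-0.0027, 0.0025, -0.0017]
```

View pics/p4.png

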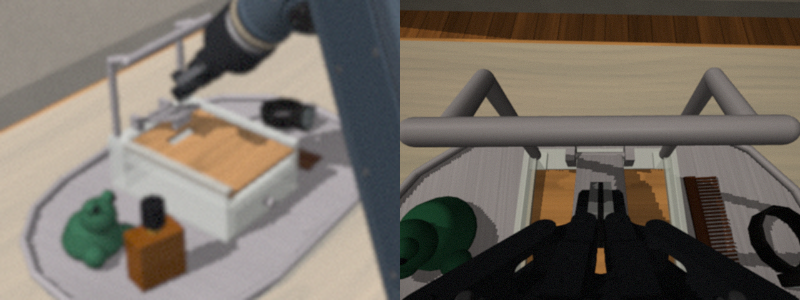

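The fingertips are under the bar and centred over the clip. Pressing down in 2–3 mm steps.

Request:
{"method": "drive_tool", "body": {"increments": [[255, -0.3, 0, 0.25, 0, 0, 0], [255, -0.5, 0, 0.45, 0, 0, 0], [255, -0.7, 0, 0.65, 0, 0, 0], [255, -0.9, 0, 0.83, 0, 0, 0], [255, -1.05, 0, 0.97, 0, 0, 0], [255, -1.2, 0, 1.1, 0, 0, 0], [255, -1.35, 0, 1.24, 0, 0, 0], [255, -1.35, 0, 1.24, 0, 0, 0]]}}

```text
t: 9.35
tcp_pos: [0.6752, -0.0904, 0.1078]
tool_rot: [0.933, 0.014, 0.359, -0.007]
force: [-2.7, 0.4, 8.4]
finger_gap: -0.002
```

```bash
python3 - <<'E'
from h import *
st(); inc([37,0.5,88],42); inc([37,0.5,84],42)
E
```

```text
t 9.35 chest mm [ 40.2   0.3 102.8] F [-2.7  0.4  8.4] gap -0.0
[37, 0.5, 88] 42 cm [-1.23, -0.01, 0.88] rad [-0.0032, -0.0012, -0.0016]
[37, 0.5, 84] 42 cm [-1.5, -0.01, 1.18] rad [-0.0032, -0.0012, -0.0016]
```

Contact is made, with the push near its peak. Continuing.

Request:
{"method": "drive_tool", "body": {"increments": [[255, -0.2, 0, 0.15, 0, 0, 0], [255, -0.4, 0, 0.3, 0, 0, 0], [255, -0.6, 0, 0.45, 0, 0, 0], [255, -0.8, 0, 0.6, 0, 0, 0], [255, -1.0, 0, 0.75, 0, 0, 0], [255, -1.2, 0, 0.9, 0, 0, 0], [255, -1.2, 0, 0.9, 0, 0, 0], [255, -1.2, 0, 0.9, 0, 0, 0]]}}

```text
t: 10.15
tcp_pos: [0.6711, -0.0903, 0.0912]
tool_rot: [0.934, 0.014, 0.357, -0.007]
force: [-0.9, 0.8, 0.6]
finger_gap: -0.002
```

```bash
python3 - <<'E'
from h import *
st(); inc([37,0.5,84],42)
b=manip.snapshot("wrist")[180:480,200:440]; a=manip.snapshot("side")[210:270,240:320]
cv2.imwrite("pics/p5.png",np.hstack([cv2.resize(a,(400,300),interpolation=2),cv2.resize(b,(400,300))])[:,:,::-1])
E
```

```text
t 10.15 chest mm [36.1  0.6 86.2] F [-0.9  0.8  0.6] gap -0.0
[37, 0.5, 84] 42 cm [-0.08, 0.01, 0.22] rad [-0.0032, 0.0034, -0.0018]
```

View pics/p5.png

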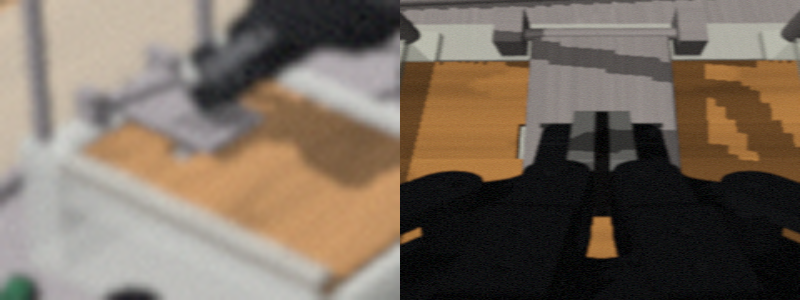

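The clip lies level on the lid and the force has dropped to nothing, so it has snapped. I'll add a small confirming press, then retract along the tool axis.

Request:
{"method": "drive_tool", "body": {"increments": [[255, -0.1, 0, 0.1, 0, 0, 0], [255, -0.18, 0, 0.2, 0, 0, 0], [255, -0.18, 0, 0.2, 0, 0, 0]]}}

```text
t: 10.55
tcp_pos: [0.6713, -0.0904, 0.0892]
tool_rot: [0.934, 0.014, 0.357, -0.007]
force: [-0.6, -0.7, 1.1]
finger_gap: -0.002
```

Request:
{"method": "drive_tool", "body": {"increments": [[255, 0.3, 0, -0.5, 0, 0, 0], [255, 0.3, 0, -2, 0, 0, 0], [255, 0.3, 0, -4, 0, 0, 0], [255, 0.3, 0, -7, 0, 0, 0], [255, 0.3, 0, -10, 0, 0, 0], [255, 0.3, 0, -13, 0, 0, 0], [255, 0.3, 0, -16, 0, 0, 0], [255, 0.3, 0, -18, 0, 0, 0], [255, 0.3, 0, -18, 0, 0, 0], [255, 0.3, 0, -18, 0, 0, 0]]}}

```text
t: 11.55
tcp_pos: [0.5534, -0.0948, 0.2259]
tool_rot: [0.934, 0.014, 0.358, -0.007]
force: [0.1, 0.4, -0.1]
finger_gap: -0.001
```

```bash
python3 - <<'E'
from h import *
st()
b=manip.snapshot("wrist"); a=manip.snapshot("side")[200:310,190:350]
cv2.imwrite("pics/p6.png",np.hstack([cv2.resize(a,(400,300),interpolation=2),cv2.resize(b,(400,300))])[:,:,::-1])
E
```

```text
t 11.55 chest mm [-81.7  -0.3 220.9] F [ 0.1  0.4 -0.1] gap -0.0
```

View pics/p6.png

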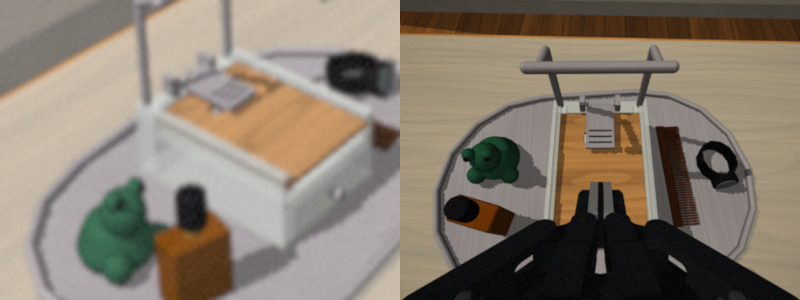

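The clip looks level and the bystanders are unmoved. The clip's front edge is at about right-panel row 149, so I'll check that against the projected closed and open positions.

```bash
python3 - <<'E'
from h import *
m=manip.camera_model("wrist")
for n,c in (("closed",[[13,-20,79],[13,20,79]]),("open",[[21,-20,109],[21,20,109]])):
    q=proj(m,O+Rc.apply(np.array(c)/1000)); print(n,(q/[1.6,1.6]+[400,0]).round(1).tolist())
E
```

```text
closed [[615.4, 147.0], [585.8, 147.0]]
open [[616.5, 131.5], [584.5, 131.5]]
```

The edge matches the closed position (147) rather than the open one (131). Handing in.

```bash
python3 -c "
from station import manip
print(manip.sign_off())"
```

```text
the job is handed in; nothing more can be done
None
```

The chest is shut, and I handed the job in at about 11.6 s of the 69 s allowed. The sign-off gave no verdict.

- **Lid:** I pushed it home by its front edge with the closed fingertips. It stopped with about 10 N on the wrist. In the wrist picture its front edge lay at chest x -94 mm, flush with the lip fronts, against -95 mm expected at home.
- **Clip:** I pressed it under the bar with the tool tilted 42°. The highest push I read was about 9 N, then it fell to nothing. After I withdrew, the clip's front edge sat at row 149 in the picture. Closed should be at 147 and open at 131, so it stayed down.
- **Rest of the tray:** The frog, flacon, watch and comb look unmoved in the last picture, though I did not measure them. The gripper was clear, with no force on it beyond noise.

No check failed or disagreed. I did not measure the lid's position again after the clip snapped.

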